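# Turn the sample rotator until the tube's vent stem points up

## Task

The bench rotator is switched off and has stopped with its one sample tube hanging low. Push the bare spokes of its wheel round with the fingertips, one after another, until the vent stem on the tube's cap points straight up, and leave it standing so. Do not grip the spokes or touch the tube, do not shove or lift the rotator itself, and leave everything else on the bench where it stands.

Things in the scene. Friction and masses are not known exactly. Their poses are not given: they have to be found in the camera images.
- rotator: the bench rotator: slate-grey housing 120 mm deep (x), 124 mm wide (y), top 224 mm above the bench, on a 160 x 150 mm base plate with rubber feet; about 6 kg, loose on the bench. Origin: centre of its underside. Its +x axis (roughly away from the robot, yaw varies) runs along the level axle to the wheel, which turns on the far side of the housing; control panel on the -x side; z up
- wheel (a joint): angle of the wheel in rad, unlimited: 0 (or a full turn, 6.283) = vent stem straight up; it grows clockwise for someone looking along the rotator's +x axis: at 1.571 the stem points to the rotator's -y side, at 3.142 straight down. Turns both ways against a steady friction of about 0.35 N m (3 N at the spoke ends) and stays where it is left: no coasting, swinging back or clicks
- spokes: six round steel spokes, 12 mm thick, 60 degrees apart, straight out from the 58 mm hub to rounded ends 140 mm from the axle; no rim. Origin: wheel centre, on the axle in the spokes' plane, 98 mm along +x from the rotator's origin, 182 mm above the bench. Turns with the wheel: x along the axle (as the rotator's x), z along the spoke with the tube. Push them 108 to 140 mm out, where they are bare
- clip (a point): outer spring clip (grey) of the spoke with the tube, 98 mm from the axle. Every spoke has two such clips on its +x face, centred 62 and 98 mm from the axle, 14 mm long along the spoke, 36 mm wide, reaching 40 mm to the +x side of the spokes' plane; on the other five spokes they are empty
- tube: the only tube: a whitish 50 ml screw-cap tube, 29 mm thick (cap 36 mm), held in the clips of one spoke, parallel to it, its axis 29.5 mm to the +x side of the spokes' plane. It belongs to the wheel and cannot come off. Origin: its pointed foot, 44 mm from the axle; z along the tube to the cap, which spans 132 to 152 mm from the axle
- stem_tip (a point): the free end of the vent stem, a 7 mm thick, 17 mm long nozzle in the middle of the tube's cap, 169 mm from the axle; its z axis is the way the stem points
- bottle_a: bystander: open white wide-mouth bottle, 72 mm thick, 125 mm tall, close to the rotator's -y side; origin under its centre
- bottle_b: bystander: another such bottle, to the robot's right
- bottle_c: bystander: smaller white bottle, 60 mm thick, 105 mm tall, to the robot's right
- beaker: bystander: glass beaker, 68 mm thick, 88 mm tall, close to the rotator's +y side; origin under its centre
- cap: bystander: white bottle cap, 53 mm thick, 18 mm tall, lying beyond the wheel
- pen: bystander: metal pen, 140 mm long, lying beyond the wheel
- dropper: bystander: amber dropper bottle, 36 mm thick, 95 mm tall, to the robot's left
- rack: bystander: aluminium test-tube rack, 75 x 200 mm, 112 mm tall with its tubes, to the robot's left

How it is judged:
By the outcome, as a careful person would: the job done as asked, in the order asked, and still so for the second after the job is handed in, with the robot touching nothing.
It also fails if it takes over 58 s, if anything falls off the work surface, if the arm or the gripper's body presses on something with over 40 N, if the wrist force passes 120 N, or if a joint passes its speed limit or range.

## Robot

A 6-joint arm with a two-finger parallel gripper is mounted at the origin on the work surface. World frame = base frame: x ahead of the robot, y to its left, z up, the work surface at z = 0. Lengths are in m, angles in rad, forces in N, time in s.
With the tool pointing down it reaches from about 0.275 to 0.85 m from the base axis. Payload 5.2 kg.
Tool frame: the origin (TCP) lies at the very end of the fingers, on their centre line; the grasp point (between the pads) lies 19 mm behind it; x points along the fingers, y is the direction in which the jaws open and shut, and the axes are right-handed (so a half turn about x gives the same grasp; the last joint's range is limited). The gripper opens to 85 mm and grips with 20 to 120 N. Pads are 22 mm wide; open, the fingers measure 114 mm over their backs; the gripper's body (76 mm by 85 mm) begins 54 mm behind the grasp point. The pads swing forward as they close: fully open they stand 13 mm farther back than shut.
Start: joints at [-1.372, 0.259, 1.535, -0, 1.348, -0.203], TCP at [0.215, -0.506, 0.231] pointing down, gripper open.
Joint ranges: [-3.14, 3.14], [-0.91, 2.08], [0.19, 2.58], [-1.22, 4.36], [0.22, 2.71], [-3.12, 3.12]. Speed limits (rad/s): [2.57, 2.57, 3.14, 3.14, 3.14, 3.14].

## Interface

Orientations are given as a rotation vector (axis times angle).
In Python, from workcell import status, viewer, sign_off gives the robot as it stands. The module is installed in compiled form; this text tells all that it offers.
- The arm moves only by the tool jog_arm, never from a script. Its argument "moves" is a list that holds one entry, the list of rows, each a list of 6 numbers: the shift along the world's x, y, z in mm, then the turn, a rotation vector about the world's x, y, z in degrees. A call has 1 to 20 rows; each row is the pose to reach, as a shift and turn from the pose commanded when the call began; what a row does not reach only later rows make up. A row lasts 1/10 s, in which the tool goes at most 50 mm and 8.59 degrees, less where a joint would pass 70% of its speed; a pose out of reach is approached as far as the arm can. A call with a gripper value outside its range is refused whole. "jaw" is the opening, from -1 (shut) to 1 (fully open), set as the call begins (left out, the last holds). The fingers move at their own pace and stop on an object; "force" is the grip in N (left out, the last holds). Time passes only in rows, so rows that repeat a pose let the fingers close. It gives the time, the measured TCP pose, the force and the opening at its end, in the units of the state.
- status.get_state(): the state, without advancing time (a new reading comes with each control period).
- viewer.camera(name): name is "side" or "top" or "wrist"; returns the picture (384x512x3 uint8, blue, green, red); there is no depth.
- viewer.camera_info(name): a dict with "fx", "fy", "cx", "cy" (pixels), "R" (3x3) and "t" (3): a world point X has camera coordinates R X + t. Camera axes: x right, y down, z forward; pixel columns grow to the right and rows downward; lengths in m; the calibration is good to about 2 mm. A picture is of the moment at which its call begins: read the wrist's pose just before it. camera_info takes no time and is no camera call; for the wrist camera it gives the pose at the moment of the call.
- sign_off(): hands the job in, once; it reports no verdict.
Trained networks look in the newest picture that a camera, given by its name, has taken for a name from the list of things; names that differ only in an ending like _2 or _b are one class to them, and where a whole thing is asked for, a point or a joint stands for the part that bears it (a point fixed in the world has none). Each returns a list of dicts, best first, with "confidence" (0 to 1); they miss things now and then, are a little off and sometimes report something else, mostly with a low value. They report only what shows in the picture. A call takes as long as a camera call.
- viewer.spot_in(camera, query): "point" ([row, column] in pixels, amid what is visible of it).
- viewer.spot_point(camera, query): "point" ([row, column] in pixels: a listed point, or the origin of a listed thing).
The state is a dict: "time": time; "joints": joint angles; "dq": joint speeds; "effort": joint torques, N m; "tool_pos": TCP position; "ee_rot": TCP orientation; "force": force on the tool from outside, world axes, zero at the start; "torque": the same for the moment, N m; "finger_gap": finger opening in m.
Only numpy, scipy, OpenCV 4.12 (cv2) and the standard library are available. Lean on these libraries where they do the work, as an engineer would, in place of code of your own. Each camera call takes 0.05 s, during which the arm holds its last target. There are 200 camera calls.

## Working session

There is one attempt and no reset: what is moved stays moved. The work goes in short steps, Python scripts to look and compute and a tool call to move; the robot and the scene stay as the last step left them, time stands still between calls to the robot, and variables do not carry over. Pictures are saved under pics/ and viewed, about 8 in all and at most 12, crops included, and the job is handed in when it is done.

Besides the shell and the picture viewer there is one more tool, called after ">>>" in YAML: its name, and indented under it one key for each argument. jog_arm: Moves the arm, as the interface text tells. Its arguments: {"type":"object","properties":{"moves":{"type":"array","items":{"type":"array","items":{"type":"array","items":{"type":"number"}}}},"jaw":{"type":"number"},"force":{"type":"number"}},"required":["moves"]}

```bash
mkdir -p pics; cat > h.py <<'E'
import numpy as np, cv2
from workcell import status, viewer
def ray(ci,p):
    R=np.array(ci["R"]);t=np.array(ci["t"])
    d=R.T@np.array([(p[1]-ci["cx"])/ci["fx"],(p[0]-ci["cy"])/ci["fy"],1.]);return -R.T@t,d
def onz(ci,p,z):
    o,d=ray(ci,p);return o+d*(z-o[2])/d[2]
def proj(ci,X):
    c=np.array(ci["R"])@np.asarray(X)+np.array(ci["t"]);return np.array([ci["fy"]*c[1]/c[2]+ci["cy"],ci["fx"]*c[0]/c[2]+ci["cx"]])
E
python3 - <<'E'
from h import *
ims=[]
for c in("side","top"):
    im=viewer.camera(c);ci=viewer.camera_info(c);cv2.imwrite(f"pics/{c}0.png",im)
    R=np.array(ci["R"]);print(c,"pos",(-R.T@np.array(ci["t"])).round(3),"fwd",R[2].round(3),ci["fx"])
    for q in("rotator","spokes","clip","tube","stem_tip"):
        print(q,[(np.round(r["point"],1),round(r["confidence"],2)) for r in viewer.spot_point(c,q)[:2]])
    for q in("bottle_a","beaker","cap","pen"):
        print(q,[(np.round(r["point"],1),round(r["confidence"],2)) for r in viewer.spot_point(c,q)[:3]])
print(status.get_state())
E
```

```text
side pos [0.135 0.623 1.127] fwd [ 0.38  -0.521 -0.765] 394.3289784020371
rotator [(array([239.9, 284. ]), 0.64)]
spokes [(array([193.5, 261.8]), 0.74)]
clip [(array([185.9, 271.3]), 0.8)]
tube [(array([186.6, 256.9]), 0.38)]
stem_tip [(array([178. , 277.2]), 0.41), (array([195.1, 260.1]), 0.37)]
bottle_a [(array([178. , 293.7]), 0.61), (array([164.3, 346.9]), 0.61), (array([148.3, 318.6]), 0.55)]
beaker [(array([281.2, 215.5]), 0.74), (array([335. , 147.9]), 0.28)]
cap [(array([197.2, 250.6]), 0.61)]
pen [(array([237.9, 216. ]), 0.41), (array([193.1, 260.6]), 0.31)]
top pos [0.485 0.003 1.822] fwd [ 0.042  0.009 -0.999] 483.5345998804054
rotator []
spokes [(array([178.9, 259.6]), 0.65)]
clip [(array([175.2, 280.9]), 0.59), (array([175. , 326.8]), 0.3)]
tube [(array([165.6, 270.9]), 0.67)]
stem_tip [(array([169.3, 299.2]), 0.65)]
bottle_a [(array([175.1, 329. ]), 0.92), (array([207.2, 376.5]), 0.82), (array([170.5, 382.1]), 0.54)]
beaker [(array([181.3, 190.8]), 0.81), (array([208.4, 379. ]), 0.51)]
cap [(array([150.3, 278.4]), 0.63)]
pen [(array([156.2, 221.5]), 0.65)]
{'time': 1.0, 'joints': array([-1.37178016e+00,  2.58556876e-01,  1.53498971e+00, -1.56708159e-05,
        1.34802163e+00, -2.02792269e-01]), 'dq': array([-1.02738648e-03,  2.69511464e-03, -3.98641491e-04, -9.92308935e-04,
        5.84607738e-05, -5.39573389e-05]), 'effort': array([ 3.13412593e-04, -4.45929372e+01, -2.90900069e+01, -2.17477318e-04,
        7.90636714e-04, -9.80044291e-06]), 'tool_pos': array([ 0.21511644, -0.50618741,  0.23133711]), 'ee_rot': array([ 2.0005538 ,  0.40739782, -2.00058509]), 'force': array([-0.23557994,  0.17207101, -0.89682401]), 'torque': array([ 0.01472894, -0.0192725 , -0.02026265]), 'finger_gap': 0.08490292317427701}
```

View pics/side0.png

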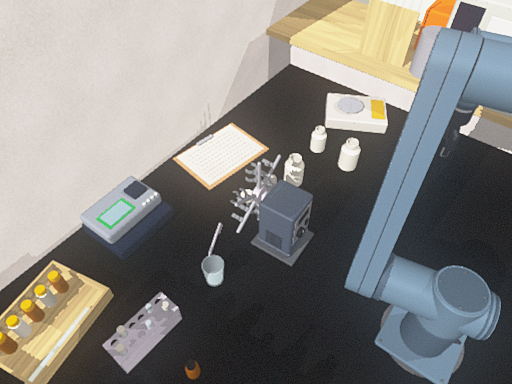

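View pics/top0.png

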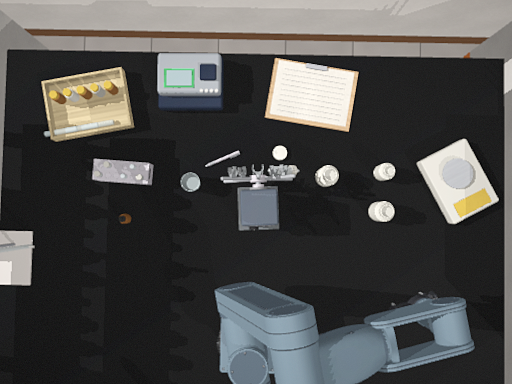

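The side and top views show the rotator at about (215,258) in the top image, with the wheel beyond it at row 178. The tube is on the -y side and bottle_a is right next to it at (175,329). I'll zoom in to fit the pose.

```bash
python3 - <<'E'
from h import *
t=cv2.imread("pics/top0.png")[140:240,205:345];s=cv2.imread("pics/side0.png")[145:270,220:320]
a=cv2.resize(t,None,fx=3.3,fy=3.3,interpolation=cv2.INTER_CUBIC);b=cv2.resize(s,None,fx=3.3,fy=3.3,interpolation=cv2.INTER_CUBIC)
o=np.zeros((max(a.shape[0],b.shape[0]),a.shape[1]+b.shape[1],3),np.uint8);o[:a.shape[0],:a.shape[1]]=a;o[:b.shape[0],a.shape[1]:]=b
o=np.clip(o*1.6,0,255).astype(np.uint8)
cv2.imwrite("pics/crop0.png",o)
ci=viewer.camera_info("top");cs=viewer.camera_info("side")
for n,p in dict(wheel=(178.9,259.6),stem=(169.3,299.2),clip=(175.2,280.9)).items(): print(n,onz(ci,p,.182).round(3),onz(ci,p,.1).round(3))
for n,p,z in(("bottle",(175,329),.0),("beaker",(181.3,190.8),.0),("cap",(150.3,278.4),.01),("pen",(156.2,221.5),.005)):print(n,onz(ci,p,z).round(3))
E
```

```text
wheel [ 0.603 -0.026  0.182] [ 0.609 -0.028  0.1  ]
stem [ 0.639 -0.16   0.182] [ 0.646 -0.168  0.1  ]
clip [ 0.617 -0.099  0.182] [ 0.624 -0.104  0.1  ]
bottle [ 0.637 -0.291  0.   ]
beaker [0.601 0.23  0.   ]
cap [ 0.725 -0.098  0.01 ]
pen [0.698 0.116 0.005]
```

View pics/crop0.png

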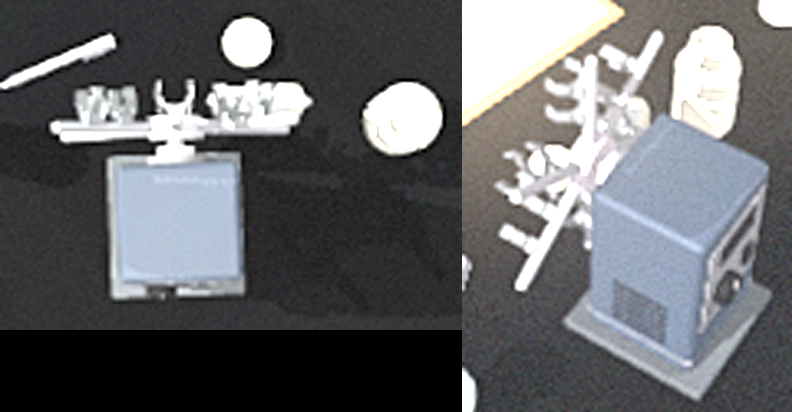

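```bash
cat >> h.py <<'E'
def Rz(a): c,s=np.cos(a),np.sin(a); return np.array([[c,-s,0],[s,c,0],[0,0,1]])
def W(p,L): return np.array([p[0],p[1],0])+Rz(p[2])@np.asarray(L,float)
def sp(th,r,dx=0.): return [.098+dx,-r*np.sin(th),.182+r*np.cos(th)]
E
python3 - <<'E'
from h import *
from scipy.optimize import least_squares
ci=viewer.camera_info("top");cs=viewer.camera_info("side")
T=lambda c,r:(140+r/3.3,205+c/3.3); S=lambda c,r:(145+r/3.3,220+(c-462)/3.3)
# base plate corners and housing top corners
obs=[]
for c,r,L in((111,156,(80,75,8)),(241,151,(80,-75,8)),(244,293,(-80,-75,8)),(113,300,(-80,75,8)),(116,164,(60,62,224)),(240,161,(60,-62,224)),(243,277,(-60,-62,224)),(119,281,(-60,62,224))): obs.append((ci,T(c,r),np.array(L)/1e3))
for c,r,L in((663,115,(60,-62,224)),(769,160,(-60,-62,224)),(705,250,(-60,62,224)),(594,190,(60,62,224)),(565,322,(80,75,8)),(698,397,(-80,75,8))):obs.append((cs,S(c,r),np.array(L)/1e3))
f=lambda p:np.ravel([proj(a,W(p,L))-q for a,q,L in obs])
s=least_squares(f,[.5,-.03,0],loss="soft_l1");p=s.x;print("pose",p.round(4),f(p).reshape(-1,2).round(1).tolist())
ends=[S(658,33),S(590,57),S(520,288)]
for q in ends:
    # intersect with wheel plane
    o,d=ray(cs,q);n=Rz(p[2])[:,0];w=W(p,[.098,0,.182]);X=o+d*(n@(w-o))/(n@d);l=Rz(p[2]).T@(X-w);print("ang",np.degrees(np.arctan2(-l[1],l[2])).round(1),"r",np.hypot(l[1],l[2]).round(3))
for n,q,dx,r in(("stem",(178,277.2),.0295,.169),("clip",(185.9,271.3),.02,.098)):
    o,d=ray(cs,q);N=Rz(p[2])[:,0];w=W(p,[.098+dx,0,.182]);X=o+d*(N@(w-o))/(N@d);l=Rz(p[2]).T@(X-w);print(n,np.degrees(np.arctan2(-l[1],l[2])).round(1),"r",np.hypot(l[1],l[2]).round(3))
for n,q,r in(("stem",(169.3,299.2),.169),("clip",(175.2,280.9),.098)):
    g=min(np.arange(90,180,1),key=lambda a:np.linalg.norm(proj(ci,W(p,sp(np.radians(a),r,.0295)))-q));print(n,g,proj(ci,W(p,sp(np.radians(g),r,.0295)))-q)
print(W(p,[.098,0,.182]))
E
```

```text
pose [ 0.5053 -0.0279  0.0545] [[0.2, -0.7], [0.5, -0.2], [0.1, 0.3], [-0.7, -0.0], [0.2, 0.2], [-0.1, 0.1], [1.1, 0.4], [1.1, 0.4], [-3.3, -0.7], [-0.4, 1.3], [0.1, -0.3], [-0.3, -1.9], [-0.1, -0.9], [0.8, -0.1]]
ang 58.7 r 0.136
ang -1.2 r 0.138
ang -122.8 r 0.141
stem 121.3 r 0.194
clip 127.7 r 0.139
stem 119 [1.55288978 0.01928906]
clip 126 [-4.32727282 -0.45688319]
[ 0.60318188 -0.02260445  0.182     ]
```

```bash
cat >> h.py <<'E'
from scipy.spatial.transform import Rotation as Ro
P=[.5053,-.0279,.0545]; HW=.0125
def tcp(phi,gap=0.,r=.122,dx=-.004):
    a=np.radians(phi); n=np.array([np.cos(a),-np.sin(a)]) # clockwise-side normal in (u,z)
    u,z=r*np.sin(a),r*np.cos(a); c=np.array([u,z])+(.006+gap)*n
    return W(P,[.098+dx,-(c[0]+HW),.182+c[1]])
E
python3 - <<'E'
from h import *
s=status.get_state();R=Ro.from_rotvec(s["ee_rot"]);print(R.as_matrix().round(3))
y=R.as_matrix()[:,1];a=np.degrees(np.arctan2(y[1],y[0]));d=(90+np.degrees(P[2])-a+90)%180-90;print("turn z",d,s["tool_pos"])
for phi,g in((-1.3,.025),)+tuple((f,0) for f in range(0,-71,-10)):print(phi,(1e3*(tcp(phi,g)-s["tool_pos"])).round(0),tcp(phi,g).round(3))
E
```

```text
[[-0.     0.391 -0.92 ]
 [-0.    -0.92  -0.391]
 [-1.     0.     0.   ]]
turn z -19.89950587029881 [ 0.21511644 -0.50618741  0.23133711]
-1.3 [386. 443.  73.] [ 0.601 -0.063  0.305]
0 [385. 465.  73.] [ 0.6   -0.041  0.304]
-10 [384. 486.  72.] [ 0.599 -0.02   0.303]
-20 [383. 507.  67.] [0.598 0.001 0.299]
-30 [382. 527.  59.] [0.597 0.02  0.291]
-40 [381. 545.  48.] [0.596 0.038 0.279]
-50 [380. 560.  34.] [0.595 0.054 0.265]
-60 [379. 573.  17.] [0.594 0.067 0.248]
-70 [379. 583.  -2.] [0.594 0.077 0.229]
```

>>> jog_arm:
  moves:
    - [[0,0,45,0,0,0],[20,20,90,0,0,-2],[50,50,135,0,0,-4],[80,85,180,0,0,-6],[110,120,200,0,0,-8],[140,155,200,0,0,-10],[170,190,200,0,0,-12],[200,225,200,0,0,-14],[230,260,200,0,0,-16],[260,295,200,0,0,-18],[290,330,200,0,0,-20],[320,365,200,0,0,-20],[350,395,200,0,0,-20],[375,420,200,0,0,-20],[386,430,200,0,0,-20],[386,435,200,0,0,-20],[386,438,170,0,0,-20],[386,438,170,0,0,-20],[386,438,170,0,0,-20]]
  jaw: -1

```text
time: 2.9
tool_pos: [0.6001, -0.0692, 0.4016]
ee_rot: [2.194, 0.056, -2.197]
force: [-0.5, -0.9, 0.3]
finger_gap: -0.0001
```

```bash
python3 - <<'E'
from h import *
w=viewer.camera_info("wrist");s=status.get_state();print(s["tool_pos"],s["force"],s["finger_gap"],s["joints"].round(2),s["time"])
a=viewer.camera("wrist");b=viewer.camera("side")[120:280,180:340]
cv2.imwrite("pics/w1.png",np.hstack([a[:,:],cv2.resize(b,(288,288))if 0 else cv2.copyMakeBorder(cv2.resize(b,(288,288)),0,96,0,0,cv2.BORDER_CONSTANT)]))
E
```

```text
[ 0.60012816 -0.06919417  0.40159745] [-0.53705007 -0.86477396  0.28944425] -6.163466499315971e-05 [-0.3   0.31  1.06 -0.    1.77  1.22] 2.9
```

View pics/w1.png

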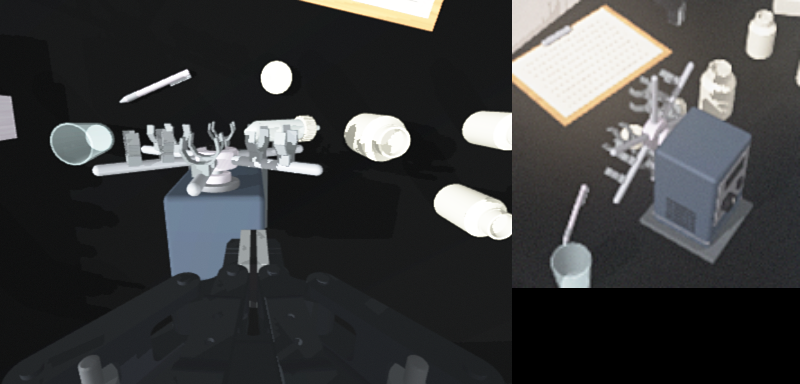

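The wrist view shows the shut fingertips at about (232,253), with the upright spoke's end just left of them at (185,193). The tube lies low on the right at about (128,285). I'll check the model against this view.

```bash
python3 - <<'E'
from h import *
w=viewer.camera_info("wrist")
print("tcp",proj(w,status.get_state()["tool_pos"]).round(0))
for a in(118.7,58.7,-1.3,-61.3,-121.3):print(a,proj(w,W(P,sp(np.radians(a),.14))).round(0))
print("stem",proj(w,W(P,sp(np.radians(118.7),.169,.0295))).round(0),"bead",proj(w,W(P,[.06,.062,.224])).round(0),proj(w,W(P,[.06,-.062,.224])).round(0))
s=status.get_state();print((1e3*(tcp(-1.3,.02)-s["tool_pos"])).round())
E
```

```text
tcp [245. 254.]
118.7 [150. 303.]
58.7 [172. 323.]
-1.3 [192. 193.]
-61.3 [172.  94.]
-121.3 [150. 145.]
stem [129. 319.] bead [197. 162.] [197. 266.]
[  0.  11. -99.]
```

>>> jog_arm:
  moves:
    - [[0,8,-40,0,0,0],[0,8,-75,0,0,0],[0,8,-97,0,0,0],[0,8,-97,0,0,0],[0,16,-97,0,0,0],[0,24,-98,0,0,0],[0,34,-98,0,0,0],[-1,44,-99,0,0,0],[-1,54,-100,0,0,0],[-2,64,-102,0,0,0],[-2,73,-104,0,0,0],[-3,82,-108,0,0,0],[-3,91,-112,0,0,0],[-3,99,-117,0,0,0],[-4,107,-123,0,0,0],[-4,115,-130,0,0,0],[-5,123,-137,0,0,0],[-6,130,-145,0,0,0],[-6,135,-153,0,0,0],[-6,135,-153,0,0,0]]

```text
time: 5.0
tool_pos: [0.5941, 0.0679, 0.2464]
ee_rot: [2.191, 0.06, -2.198]
force: [0.4, -0.5, 0.7]
finger_gap: 0.0001
```

```bash
python3 - <<'E'
from h import *
w=viewer.camera_info("wrist");s=status.get_state();print(s["tool_pos"],s["force"])
a=viewer.camera("wrist");b=viewer.camera("side")[120:280,180:340]
cv2.imwrite("pics/w2.png",np.hstack([a,cv2.copyMakeBorder(cv2.resize(b,(288,288)),0,96,0,0,cv2.BORDER_CONSTANT)]))
for x in(-64,-62,-60,-58,-56,-54):print(x,[proj(w,W(P,sp(np.radians(x+k),.14))).round(0) for k in(0,60,120)])
E
```

```text
[0.59413262 0.06791921 0.24644028] [ 0.40358538 -0.48839149  0.6661992 ]
-64 [array([236., 192.]), array([356., 526.]), array([251., 665.])]
-62 [array([240., 194.]), array([356., 543.]), array([247., 659.])]
-60 [array([243., 197.]), array([357., 560.]), array([243., 653.])]
-58 [array([247., 200.]), array([356., 576.]), array([239., 647.])]
-56 [array([251., 204.]), array([356., 591.]), array([235., 641.])]
-54 [array([255., 208.]), array([354., 606.]), array([232., 635.])]
```

View pics/w2.png

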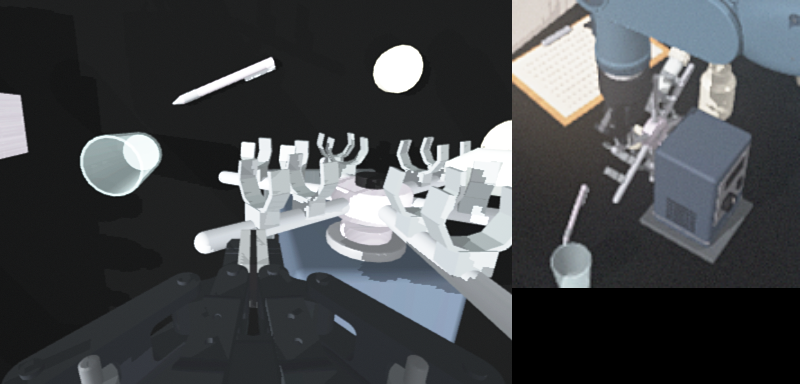

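Push 1 worked. The pushed spoke's end is at (243,205), which puts it at about -60°. The next spoke is now upright, the tube is at about +60°, and nothing else has moved. I'll lift, go over, and push the next spoke, stopping slightly short.

>>> jog_arm:
  moves:
    - [[0,0,45,0,0,0],[0,0,90,0,0,0],[0,0,130,0,0,0],[2,-10,155,0,0,0],[3,-50,157,0,0,0],[4,-90,157,0,0,0],[6,-120,157,0,0,0],[6,-127,150,0,0,0],[6,-127,110,0,0,0],[6,-127,75,0,0,0],[6,-127,56,0,0,0],[6,-127,56,0,0,0]]

```text
time: 6.3
tool_pos: [0.599, -0.0591, 0.3002]
ee_rot: [2.187, 0.061, -2.205]
force: [-0.6, 0.3, 0.0]
finger_gap: 0.0001
```

>>> jog_arm:
  moves:
    - [[0,8,0,0,0,0],[0,16,-1,0,0,0],[0,26,-1,0,0,0],[-1,36,-2,0,0,0],[-1,46,-3,0,0,0],[-2,56,-5,0,0,0],[-2,65,-7,0,0,0],[-3,74,-11,0,0,0],[-3,83,-15,0,0,0],[-3,91,-20,0,0,0],[-4,99,-26,0,0,0],[-4,107,-33,0,0,0],[-5,115,-40,0,0,0],[-6,121,-46,0,0,0],[-6,125,-52,0,0,0],[-6,125,-52,0,0,0]]

```text
time: 7.9
tool_pos: [0.5944, 0.0657, 0.2509]
ee_rot: [2.192, 0.06, -2.197]
force: [0.4, 0.3, 0.1]
finger_gap: -0.0002
```

```bash
python3 - <<'E'
from h import *
w=viewer.camera_info("wrist");s=status.get_state();print(s["tool_pos"],s["force"])
a=viewer.camera("wrist");b=viewer.camera("side")[120:280,180:340]
cv2.imwrite("pics/w3.png",np.hstack([a,cv2.copyMakeBorder(cv2.resize(b,(288,288)),0,96,0,0,cv2.BORDER_CONSTANT)]))
for x in(-62,-60,-58,-56,-54):print(x,proj(w,W(P,sp(np.radians(x),.14))).round(0))
E
```

```text
[0.59441362 0.06568942 0.25091986] [0.43069141 0.29818367 0.08565027]
-62 [236. 192.]
-60 [240. 194.]
-58 [243. 197.]
-56 [247. 201.]
-54 [251. 205.]
```

View pics/w3.png

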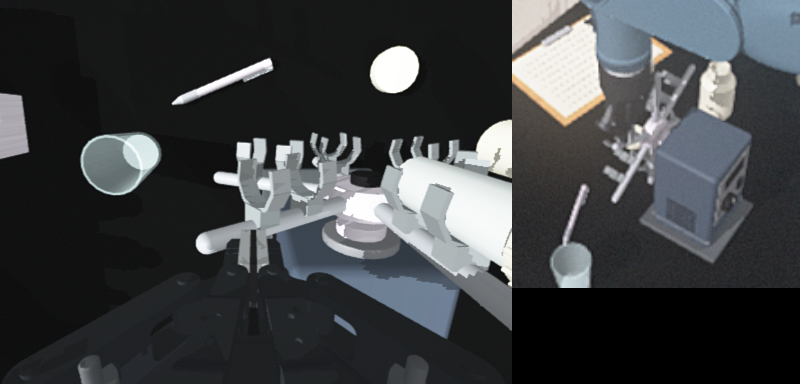

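The tube is almost upright: the pushed spoke's end is at (242,205), or about -58.5°. I'll back off and measure with a clear view.

>>> jog_arm:
  moves:
    - [[0,0,45,0,0,0],[0,5,90,0,0,0],[-5,10,130,0,0,0],[-50,10,170,0,0,0],[-95,0,185,0,0,0],[-140,-10,195,0,0,0],[-180,-25,200,0,0,0],[-220,-45,200,0,0,0],[-240,-60,200,0,0,0],[-240,-60,200,0,0,0],[-240,-60,200,0,0,0],[-240,-60,200,0,0,0]]

```text
time: 9.2
tool_pos: [0.3557, 0.005, 0.4521]
ee_rot: [2.194, 0.059, -2.195]
force: [-0.9, -0.2, -1.0]
finger_gap: -0.0002
```

```bash
python3 - <<'E'
from h import *
s=status.get_state();print(s["tool_pos"],s["time"]);ims={}
for c in("wrist","side","top"):
    ci=viewer.camera_info(c);ims[c]=viewer.camera(c)
    for q,r,dx in(("stem_tip",.169,.0295),("clip",.098,.02),("tube",.044,.0295),("spokes",0,0)):
        print(c,q,[(np.round(d["point"],1),round(d["confidence"],2)) for d in viewer.spot_point(c,q)[:2]],"model-4/0/4:",*[proj(ci,W(P,sp(np.radians(k),r,dx))).round(1) for k in(-4,0,4)])
    for k in(-4,0,4):print("  ends",k,[proj(ci,W(P,sp(np.radians(k+j),.14))).round(1).tolist() for j in(60,-60,120,-120)])
np.savez("ims.npz",**ims)
a=ims["wrist"];b=ims["side"][120:280,180:340]
cv2.imwrite("pics/w4.png",np.hstack([a,cv2.copyMakeBorder(cv2.resize(b,(288,288)),0,96,0,0,cv2.BORDER_CONSTANT)]))
E
```

```text
[0.35567937 0.00498433 0.45207297] 9.2
wrist stem_tip [] model-4/0/4: [-245.4  301.1] [-246.3  320.9] [-245.6  340.3]
wrist clip [] model-4/0/4: [-133.6  293. ] [-133.9  301.1] [-133.7  309.1]
wrist tube [] model-4/0/4: [-104.6  290. ] [-104.7  293.1] [-104.6  296.1]
wrist spokes [] model-4/0/4: [-48.5 287.2] [-48.5 287.2] [-48.5 287.2]
  ends -4 [[-90.2, 420.8], [-78.5, 167.5], [-27.2, 371.9], [-21.7, 201.5]]
  ends 0 [[-84.8, 421.4], [-83.9, 169.7], [-24.6, 366.3], [-24.1, 196.9]]
  ends 4 [[-79.5, 421.1], [-89.3, 172.7], [-22.3, 360.6], [-26.6, 192.5]]
side stem_tip [(array([148.9, 255.3]), 0.69)] model-4/0/4: [152.2 248.5] [149.7 250.8] [147.4 253.2]
side clip [(array([167.4, 260. ]), 0.57)] model-4/0/4: [169.9 252.3] [168.4 253.6] [167.1 254.9]
side tube [(array([179.2, 251.2]), 0.48), (array([238.9, 281.8]), 0.35)] model-4/0/4: [179.9 250.4] [179.3 251. ] [178.7 251.5]
side spokes [(array([194.4, 257.5]), 0.78), (array([280.4, 215.3]), 0.5)] model-4/0/4: [192.6 258.8] [192.6 258.8] [192.6 258.8]
  ends -4 [[153.2, 279.5], [206.7, 234.6], [181.0, 278.9], [232.2, 238.0]]
  ends 0 [[154.2, 280.3], [203.8, 235.4], [183.5, 278.1], [231.9, 236.9]]
  ends 4 [[155.3, 280.9], [200.7, 236.4], [186.0, 277.2], [231.3, 236.0]]
top stem_tip [(array([215.2, 120.6]), 0.72), (array([165.4, 262.9]), 0.59)] model-4/0/4: [165.3 255.2] [165.2 259.1] [165.1 262.9]
top clip [(array([174.4, 257.8]), 0.66), (array([217.1, 123.3]), 0.5)] model-4/0/4: [170.4 256.6] [170.4 258.8] [170.3 260.9]
top tube [] model-4/0/4: [169.  257.5] [169.  258.4] [168.9 259.3]
top spokes [(array([179.3, 257.9]), 0.63)] model-4/0/4: [178.8 258.5] [178.8 258.5] [178.8 258.5]
  ends -4 [[175.9, 294.7], [178.7, 220.4], [178.9, 293.9], [181.4, 225.5]]
  ends 0 [[176.1, 296.1], [178.4, 221.6], [179.1, 292.3], [181.3, 223.9]]
  ends 4 [[176.2, 297.2], [178.2, 223.1], [179.3, 290.7], [181.2, 222.5]]
```

View pics/w4.png

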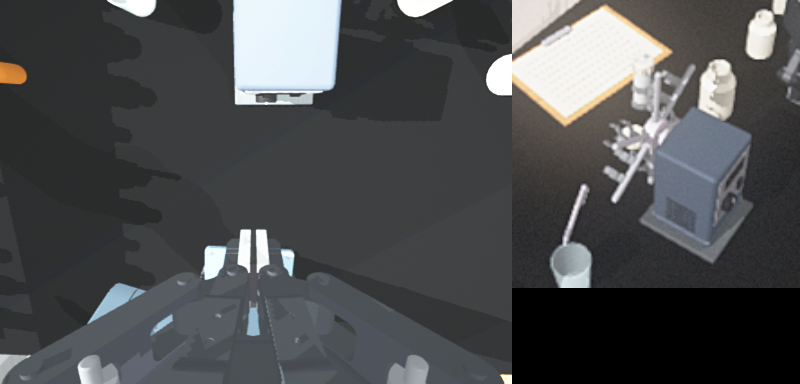

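The networks suggest the tube is a few degrees short (about +4°). The side view shows it standing upright and clear. I'll tilt the wrist for a close, level look.

>>> jog_arm:
  moves:
    - [[0,0,0,0,-8,0],[0,-5,0,0,-16,0],[0,-10,0,0,-24,0],[0,-15,0,0,-32,0],[0,-20,0,0,-40,0],[0,-20,0,0,-48,0],[0,-20,0,0,-50,0],[0,-20,0,0,-50,0],[0,-20,0,0,-50,0]]

```text
time: 10.85
tool_pos: [0.3746, -0.0225, 0.4529]
ee_rot: [2.889, 0.046, -1.091]
force: [0.4, 1.8, -0.8]
finger_gap: 0.0003
```

```bash
python3 - <<'E'
from h import *
s=status.get_state();print(s["tool_pos"],s["ee_rot"],s["joints"].round(2),s["time"])
ci=viewer.camera_info("wrist");a=viewer.camera("wrist")
for q,r,dx in(("stem_tip",.169,.0295),("clip",.098,.02),("spokes",0,0)):
    print(q,[(np.round(d["point"],1),round(d["confidence"],2)) for d in viewer.spot_point("wrist",q)[:2]],"model-4/0/4:",*[proj(ci,W(P,sp(np.radians(k),r,dx))).round(1) for k in(-4,0,4)])
for k in(-4,0,4):print("  ends",k,[proj(ci,W(P,sp(np.radians(k+j),.14))).round(1).tolist() for j in(0,60,-60)],proj(ci,W(P,sp(np.radians(k),.152,.0295))).round(1))
print("corners",[proj(ci,W(P,[x,y,.224])).round(1).tolist() for x in(-.06,.06) for y in(.062,-.062)])
cv2.imwrite("pics/w5.png",a)
E
```

```text
[ 0.37463991 -0.02247804  0.45286323] [ 2.88939606  0.04600751 -1.09082808] [-1.66 -0.85  2.02  0.91  1.91  0.19] 10.85
stem_tip [(array([ 88. , 263.6]), 0.84)] model-4/0/4: [ 85.5 249.1] [ 85.4 258. ] [ 85.9 266.8]
clip [(array([135.6, 262. ]), 0.83)] model-4/0/4: [128.2 251.1] [128.1 255.6] [128.3 260. ]
spokes [(array([174. , 249.7]), 0.83)] model-4/0/4: [175.  253.1] [175.  253.1] [175.  253.1]
  ends -4 [[117.6, 250.0], [148.0, 329.3], [152.1, 175.2]] [ 95.7 249.6]
  ends 0 [[117.5, 257.2], [151.4, 331.1], [148.7, 177.1]] [ 95.6 257.3]
  ends 4 [[117.9, 264.4], [154.9, 332.5], [145.3, 179.5]] [ 96. 265.]
corners [[253.4, 210.0], [253.8, 300.3], [179.5, 215.2], [180.6, 293.2]]
```

View pics/w5.png

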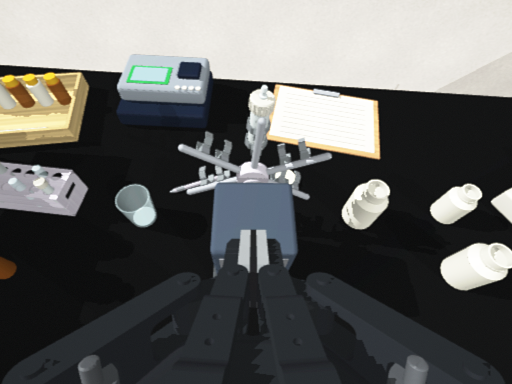

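The wrist view shows the stem tip at about (88,264), slightly clockwise of upright, and the level-pair spoke ends at about (150,181) and (157,328). I'll zoom in for exact ends.

```bash
python3 - <<'E'
import cv2,numpy as np
a=cv2.imread("pics/w5.png")[76:196,170:340];o=cv2.resize(a,None,fx=4.7,fy=4.7,interpolation=cv2.INTER_CUBIC)
for k in range(10,170,20):cv2.putText(o,str(170+k),(int(k*4.7),10),0,.35,(0,255,255));cv2.line(o,(int(k*4.7),12),(int(k*4.7),18),(0,255,255))
for k in range(4,120,20):cv2.putText(o,str(76+k),(0,int(k*4.7)),0,.35,(0,255,255));cv2.line(o,(25,int(k*4.7)),(31,int(k*4.7)),(0,255,255))
cv2.imwrite("pics/c5.png",o)
E
```

```text
(no output)
```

View pics/c5.png

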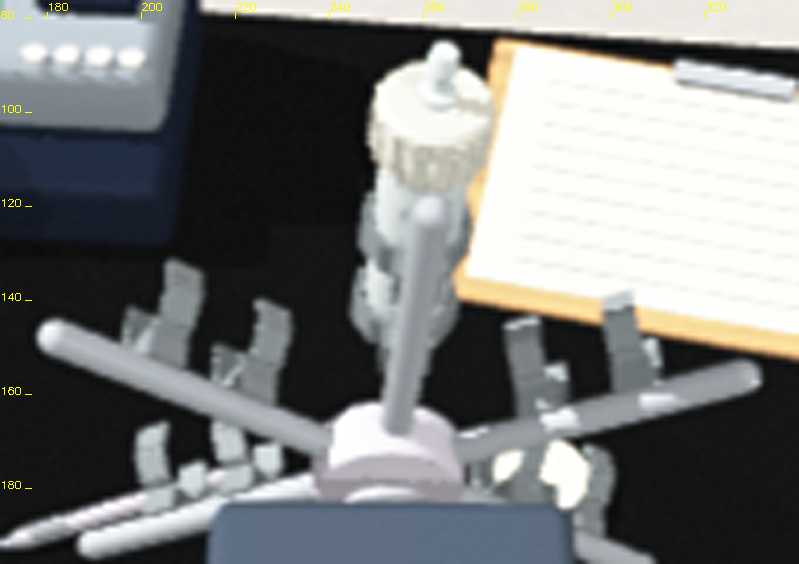

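```bash
cat > fit.py <<'E'
from h import *
from scipy.optimize import least_squares
def fit(ci,obs,free=2):
    f=lambda q:np.ravel([proj(ci,W(P,sp(q[0]+np.radians(a),r,dx)))+q[1:3]-o for a,r,dx,o in obs])
    s=least_squares(f,[0,0,0]);print("theta",np.degrees(s.x[0]).round(2),"shift",s.x[1:].round(1),f(s.x).reshape(-1,2).round(1).tolist())
    g=lambda q:f([q[0],0,0]);s=least_squares(g,[0]);print("noshift",np.degrees(s.x[0]).round(2))
E
python3 - <<'E'
from fit import *
ci=viewer.camera_info("wrist")
e=[(-60,.138,0,(146.9,179.5)),(60,.138,0,(155.8,330.7)),(0,.138,0,(118.6,261.3)),(-120,.138,0,(191.7,188))]
st=[(0,.168,.0295,(86.2,264.7))]
fit(ci,e);fit(ci,e+st)
E
```

```text
theta 3.9 shift [2.2 0.2] [[-0.0, -0.3], [-1.2, -0.4], [0.3, 0.9], [0.9, -0.2]]
noshift 3.81
theta 3.96 shift [2.1 0.3] [[-0.1, -0.3], [-1.2, -0.4], [0.3, 1.1], [0.9, -0.2], [0.1, -0.2]]
noshift 4.0
```

Fit gives about +4° (still clockwise of upright). I'll return to vertical and push 4° more on the same spoke.

>>> jog_arm:
  moves:
    - [[0,5,0,0,8,0],[5,10,0,0,16,0],[10,15,0,0,24,0],[20,25,0,0,32,0],[30,35,0,0,40,0],[45,50,0,0,48,0],[60,65,0,0,50,0],[80,80,0,0,50,0],[80,80,0,0,50,0],[80,80,0,0,50,0],[80,80,0,0,50,0]]

```text
time: 12.15
tool_pos: [0.4573, 0.0621, 0.4492]
ee_rot: [2.158, 0.084, -2.229]
force: [0.9, -1.1, 0.4]
finger_gap: -0.0002
```

```bash
python3 - <<'E'
from h import *
s=status.get_state();print(s["tool_pos"],Ro.from_rotvec(s["ee_rot"]).as_matrix().round(3),s["joints"].round(2),s["time"])
E
```

```text
[0.45726161 0.06207568 0.44922518] [[-0.033  0.065 -0.997]
 [ 0.01  -0.998 -0.065]
 [-0.999 -0.013  0.032]] [-0.11  0.06  1.26  0.01  1.86  1.39] 12.15
```

>>> jog_arm:
  moves:
    - [[45,4,0,0,-1,0],[90,4,0,0,-1.8,0],[130,4,0,0,-1.8,0],[137,4,-30,0,-1.8,0],[137,4,-75,0,-1.8,0],[137,4,-120,0,-1.8,0],[137,4,-160,0,-1.8,0],[137,4,-185,0,-1.8,0],[137,4,-190,0,-1.8,0],[137,4,-190,0,-1.8,0],[137,4,-190,0,-1.8,0]]

```text
time: 13.25
tool_pos: [0.5922, 0.0621, 0.2645]
ee_rot: [2.21, 0.074, -2.187]
force: [-0.6, -0.5, 0.3]
finger_gap: -0.0003
```

>>> jog_arm:
  moves:
    - [[1,2,-5,0,0,0],[2,4,-11,0,0,0],[2,5.5,-14,0,0,0],[2,7,-17,0,0,0],[2,8,-20,0,0,0],[2,8,-21,0,0,0],[2,8,-21,0,0,0]]

```text
time: 13.95
tool_pos: [0.5932, 0.0691, 0.2409]
ee_rot: [2.206, 0.073, -2.193]
force: [0.5, -0.7, 2.6]
finger_gap: 0.0003
```

>>> jog_arm:
  moves:
    - [[0,0,45,0,0,0],[0,0,90,0,0,0],[-5,0,130,0,0,0],[-50,0,170,0,0,0],[-95,-5,190,0,0,0],[-130,-15,205,0,0,0],[-140,-30,205,0,-8,0],[-150,-50,205,0,-16,0],[-170,-65,205,0,-24,0],[-190,-80,205,0,-32,0],[-205,-85,205,0,-40,0],[-220,-85,205,0,-45,0],[-220,-85,205,0,-45,0],[-220,-85,205,0,-45,0],[-220,-85,205,0,-45,0]]

```text
time: 15.45
tool_pos: [0.3724, -0.019, 0.4447]
ee_rot: [2.867, 0.032, -1.178]
force: [-0.2, -1.3, -0.0]
finger_gap: -0.0004
```

```bash
python3 - <<'E'
from fit import *
s=status.get_state();print(s["tool_pos"],s["ee_rot"],s["joints"].round(2),s["dq"].round(3),s["time"])
ci=viewer.camera_info("wrist");a=viewer.camera("wrist");cv2.imwrite("pics/w6f.png",a)
print([(np.round(d["point"],1),round(d["confidence"],2)) for d in viewer.spot_point("wrist","stem_tip")[:2]],[proj(ci,W(P,sp(np.radians(k),.168,.0295))).round(1) for k in(-4,0,4)])
for c in("side","top"):
    b=viewer.camera(c);print(c,[(np.round(d["point"],1),round(d["confidence"],2)) for d in viewer.spot_point(c,"stem_tip")[:2]]);cv2.imwrite(f"pics/{c}6.png",b)
c=proj(ci,W(P,[.098,0,.22])).astype(int);r0,c0=c[0]-65,c[1]-85;print(r0,c0,c)
r0=max(r0,0);c0=max(c0,0)
a=a[r0:r0+120,c0:c0+170];o=cv2.resize(a,None,fx=4.7,fy=4.7,interpolation=cv2.INTER_CUBIC)
for k in range(10,170,20):cv2.putText(o,str(c0+k),(int(k*4.7),10),0,.35,(0,255,255))
cv2.imwrite("pics/c6.png",o)
E
```

```text
[ 0.37242792 -0.01902347  0.44465792] [ 2.86717586  0.03169597 -1.17833724] [-1.3  -0.76  1.99  0.76  1.63  0.38] [ 0.167  0.058 -0.053 -0.079 -0.078  0.119] 15.45
[(array([ 68.7, 257.4]), 0.84)] [array([ 67.3, 250.2]), array([ 67.2, 259.4]), array([ 67.5, 268.6])]
side [(array([194.9, 250.6]), 0.69), (array([151.4, 252.4]), 0.51)]
top [(array([165.7, 257. ]), 0.61)]
81 170 [146 255]
```

View pics/c6.png

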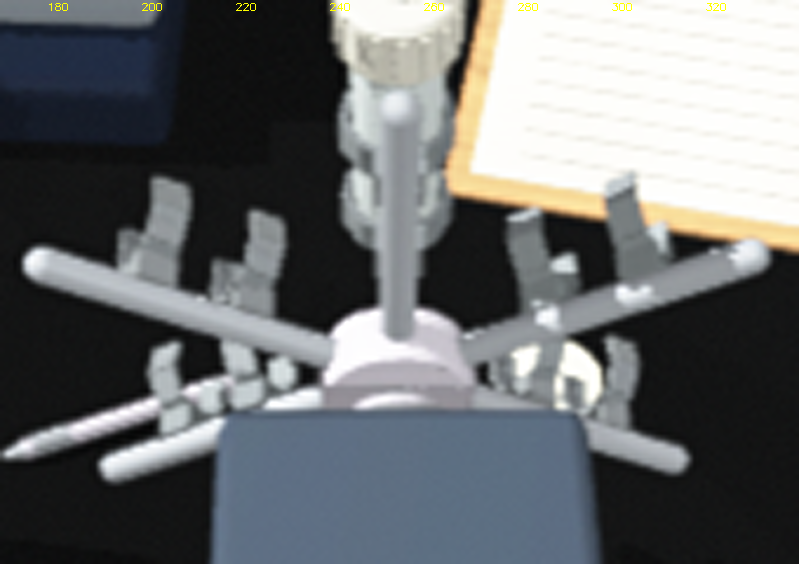

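The wheel now looks nearly symmetric: spoke ends at about (137,175) left and (136,333) right, with the top spoke vertical at column 255.

```bash
python3 - <<'E'
from fit import *
ci=viewer.camera_info("wrist")
e=[(-60,.138,0,(136.7,176)),(60,.138,0,(135.9,332.8)),(0,.138,0,(101.5,254.9)),(-120,.138,0,(180.2,192.3)),(120,.138,0,(179,315.8))]
fit(ci,e);fit(ci,e+[(0,.168,.0295,(68,256.5))])
a=cv2.imread("pics/w6f.png");b=cv2.imread("pics/side6.png")[135:215,215:310];t=cv2.imread("pics/top6.png")[145:205,205:310]
f=lambda x,k:cv2.resize(x,None,fx=k,fy=k,interpolation=cv2.INTER_CUBIC)
L=[f(a[55:125,215:300],4),f(b,4)];m=max(x.shape[0] for x in L);o=np.hstack([cv2.copyMakeBorder(x,0,m-x.shape[0],0,0,0) for x in L]);t=f(t,3.5)
o=np.vstack([o,cv2.copyMakeBorder(t,0,0,0,o.shape[1]-t.shape[1],0)]);print(o.shape);cv2.imwrite("pics/c7.png",o)
for c in("side","top"):
    ci=viewer.camera_info(c);print(c,[[proj(ci,W(P,sp(np.radians(k+j),r,d))).round(1).tolist() for j,r,d in((0,.168,.0295),(60,.138,0),(-60,.138,0),(120,.138,0),(-120,.138,0))] for k in(-3,0,3)])
E
```

```text
theta -2.42 shift [-0.5 -6.2] [[-0.3, 0.8], [-1.2, -0.3], [1.1, 0.1], [0.2, 0.6], [0.2, -1.2]]
noshift -3.37
theta -2.15 shift [-0.6 -6. ] [[-0.6, 1.0], [-1.0, -0.1], [1.1, 0.7], [0.0, 0.5], [0.3, -1.3], [0.2, -0.9]]
noshift -3.8
(530, 720, 3)
side [[[151.8, 249.1], [154.0, 279.4], [205.8, 235.1], [181.7, 278.5], [231.6, 238.0]], [[150.0, 250.8], [154.7, 280.0], [203.6, 235.8], [183.6, 277.8], [231.3, 237.3]], [[148.3, 252.6], [155.5, 280.4], [201.4, 236.5], [185.5, 277.2], [230.9, 236.5]]]
top [[[165.3, 256.2], [176.0, 294.5], [178.6, 221.2], [178.9, 293.0], [181.4, 225.6]], [[165.2, 259.1], [176.1, 295.5], [178.5, 222.2], [179.1, 291.9], [181.3, 224.4]], [[165.1, 262.0], [176.2, 296.4], [178.3, 223.2], [179.3, 290.7], [181.2, 223.3]]]
```

View pics/c7.png

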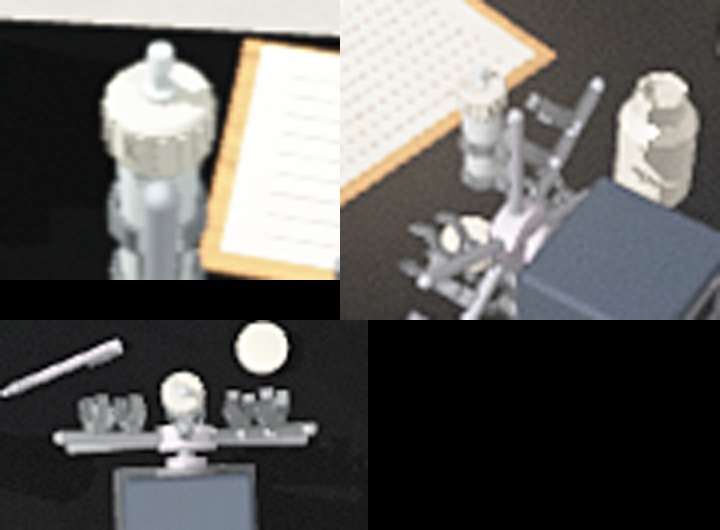

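The views now read about -2 to -3°, a slight overshoot. The arm was still settling in that shot, so I'll measure again at rest by tracking the same spoke-end patches.

```bash
cat > track.py <<'E'
from fit import *
def run(n):
    s=status.get_state();print(s["tool_pos"].round(4),np.abs(s["dq"]).max().round(3),s["time"])
    ci=viewer.camera_info("wrist");a=viewer.camera("wrist");cv2.imwrite(f"pics/{n}.png",a)
    ref=cv2.imread("pics/w6f.png");obs=[]
    for ang,r,dx,(y,x) in((-60,.138,0,(136.7,176)),(60,.138,0,(135.9,332.8)),(0,.138,0,(101.5,254.9)),(-120,.138,0,(180.2,192.3)),(120,.138,0,(179,315.8)),(0,.168,.0295,(66.3,255))):
        y0,x0=int(y)-7,int(x)-7;T=ref[y0:y0+15,x0:x0+15];S=ref is not None and a[max(0,y0-25):y0+40,x0-25:x0+40]
        m=cv2.matchTemplate(cv2.resize(S,None,fx=4,fy=4,interpolation=2),cv2.resize(T,None,fx=4,fy=4,interpolation=2),cv2.TM_CCOEFF_NORMED)
        _,v,_,l=cv2.minMaxLoc(m);p=(max(0,y0-25)+l[1]/4+y-y0,x0-25+l[0]/4+x-x0);obs.append((ang,r,dx,p));print(np.round(p,1),round(v,2))
    fit(ci,obs)
    fit(ci,obs[2:3]+obs[5:])
    print([(np.round(d["point"],1),round(d["confidence"],2)) for d in viewer.spot_point("wrist","stem_tip")[:2]],proj(ci,W(P,sp(0,.168,.0295))).round(1))
E
python3 -c "import track;track.run('w7')"
```

```text
[ 0.3733 -0.0144  0.4461] 0.007 15.75
[137. 182.] 1.0
[137.6 338.8] 1.0
[103.  261.4] 0.95
[180.2 196.8] 0.99
[180.5 320.3] 1.0
[ 67.3 262. ] 0.97
theta -1.58 shift [ 0.2 -0.9] [[-0.6, 0.5], [-1.6, -0.7], [0.3, 0.4], [0.4, 0.8], [-0.1, -1.1], [1.6, 0.1]]
noshift -1.82
theta -0.99 shift [-0.8 -2.3] [[-0.6, 0.0], [0.6, -0.0]]
noshift -2.1
[(array([ 72.2, 261.3]), 0.9), (array([118.9, 265.4]), 0.58)] [ 68.8 266.6]
```

```bash
python3 - <<'E'
from h import *
l=Rz(P[2]).T@(np.array([.5932,.0691,.2409])-[P[0],P[1],0]);print(l)
rc=np.array([-l[1],l[2]-.182]);rc[0]*=-1
for d in(-6,-4,-2,0):
    # rotate contact corner (tcp offset HW inward) about axle; d<0 = less clockwise
    c=rc+[HW,0];a=np.radians(-d);R=np.array([[np.cos(a),-np.sin(a)],[np.sin(a),np.cos(a)]]);c=R@c-[HW,0]
    print(62+d,W(P,[.094,-c[0],.182+c[1]]).round(4))
E
```

```text
[0.09305337 0.0920678  0.2409    ]
56 [ 0.6038 -0.108   0.2515]
58 [ 0.6039 -0.1104  0.2481]
60 [ 0.6041 -0.1126  0.2445]
62 [ 0.6042 -0.1147  0.2409]
```

>>> jog_arm:
  moves:
    - [[0,0,0,0,8,0],[0,-5,0,0,16,0],[10,-15,0,0,24,0],[20,-25,0,0,32,0],[35,-40,0,0,40,0],[50,-60,0,0,45,0],[70,-85,0,0,45,0],[80,-95,0,0,45,0],[80,-95,0,0,45,0],[80,-95,0,0,45,0],[80,-95,0,0,45,0]]

```text
time: 16.95
tool_pos: [0.4522, -0.1098, 0.4469]
ee_rot: [2.207, 0.073, -2.191]
force: [-1.1, 0.6, -0.8]
finger_gap: 0.0002
```

```bash
python3 - <<'E'
from h import *
s=status.get_state();print(s["tool_pos"].round(4),Ro.from_rotvec(s["ee_rot"]).as_matrix().round(3),s["time"])
E
```

```text
[ 0.4522 -0.1098  0.4469] [[ 0.007  0.055 -0.998]
 [ 0.012 -0.998 -0.055]
 [-1.    -0.011 -0.008]] 16.95
```

>>> jog_arm:
  moves:
    - [[45,0,0,0,0,0],[90,0,0,0,0,0],[135,0,0,0,0,0],[152,0,-25,0,0,0],[152,0,-70,0,0,0],[152,0,-115,0,0,0],[152,0,-155,0,0,0],[152,0,-180,0,0,0],[152,0,-185,0,0,0],[152,0,-185,0,0,0],[152,0,-185,0,0,0]]

```text
time: 18.05
tool_pos: [0.6059, -0.1111, 0.2638]
ee_rot: [2.21, 0.071, -2.188]
force: [-0.2, -0.3, 0.2]
finger_gap: -0.0002
```

>>> jog_arm:
  moves:
    - [[-2,1,-6,0,0,0],[-2,1,-11,0,0,0],[-2,0,-14,0,0,0],[-2,-1,-17,0,0,0],[-2,-1.5,-18.5,0,0,0],[-2,-1.5,-19,0,0,0],[-2,-1.5,-19,0,0,0],[-2,-1.5,-19,0,0,0]]

```text
time: 18.85
tool_pos: [0.6033, -0.1124, 0.2421]
ee_rot: [2.206, 0.073, -2.193]
force: [-0.5, -0.1, 3.3]
finger_gap: -0.0002
```

>>> jog_arm:
  moves:
    - [[0,0,45,0,0,0],[0,0,90,0,0,0],[-5,0,130,0,0,0],[-50,0,170,0,0,0],[-95,10,190,0,0,0],[-130,20,200,0,0,0],[-145,35,200,0,-8,0],[-160,50,200,0,-16,0],[-180,65,200,0,-24,0],[-200,80,200,0,-32,0],[-215,90,200,0,-40,0],[-232,97,200,0,-45,0],[-232,97,200,0,-45,0],[-232,97,200,0,-45,0],[-232,97,200,0,-45,0],[-232,97,200,0,-45,0],[-232,97,200,0,-45,0],[-232,97,200,0,-45,0]]

```text
time: 20.65
tool_pos: [0.3713, -0.0148, 0.442]
ee_rot: [2.863, 0.054, -1.177]
force: [0.3, -0.6, 0.4]
finger_gap: -0.0005
```

```bash
python3 - <<'E'
import track;track.run('w8')
from h import *
for c in("side","top"):
    b=viewer.camera(c);ci=viewer.camera_info(c);print(c,[(np.round(d["point"],1),round(d["confidence"],2)) for d in viewer.spot_point(c,"stem_tip")[:2]],proj(ci,W(P,sp(0,.168,.0295))).round(1));cv2.imwrite(f"pics/{c}8.png",b)
for q in("bottle_a","beaker","cap","pen"):print(q,[(np.round(r["point"],1),round(r["confidence"],2)) for r in viewer.spot_point("top",q)[:1]])
E
```

```text
[ 0.3713 -0.0148  0.442 ] 0.005 20.65
[132.2 182.5] 1.0
[136.9 340.5] 0.95
[ 99.8 265.4] 0.9
[177.4 195. ] 0.91
[179.8 318.3] 1.0
[ 65.  267.2] 0.92
theta 0.71 shift [ 0.5 -0.5] [[-0.1, 0.7], [-1.4, -1.1], [0.5, 0.5], [0.5, 0.5], [0.1, -0.7], [0.4, 0.0]]
noshift 0.58
theta 1.81 shift [-0.1 -3. ] [[0.0, -0.0], [-0.0, 0.0]]
noshift 0.36
[(array([ 68.2, 269.2]), 0.83)] [ 65.  266.1]
side [(array([151.3, 254.8]), 0.53)] [150.  250.8]
top [(array([167.5, 261.9]), 0.57)] [165.2 259.1]
bottle_a [(array([177.1, 327.9]), 0.89)]
beaker [(array([181.9, 190.1]), 0.73)]
cap [(array([154.8, 279.7]), 0.71)]
pen [(array([160.1, 220.9]), 0.68)]
```

The fit now gives +0.6°, and force at contact confirmed the push. One final look before handing in.

```bash
python3 - <<'E'
import cv2,numpy as np
a=cv2.resize(cv2.imread("pics/w8.png")[50:200,160:360],(400,300),interpolation=2);t=cv2.resize(cv2.imread("pics/top8.png")[130:250,180:400],(400,218));s=cv2.resize(cv2.imread("pics/side8.png")[130:290,190:380],(380,320))
cv2.imwrite("pics/c8.png",np.hstack([np.vstack([a,t]),cv2.copyMakeBorder(s,0,198,0,0,0)]))
E
```

```text
(no output)
```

View pics/c8.png

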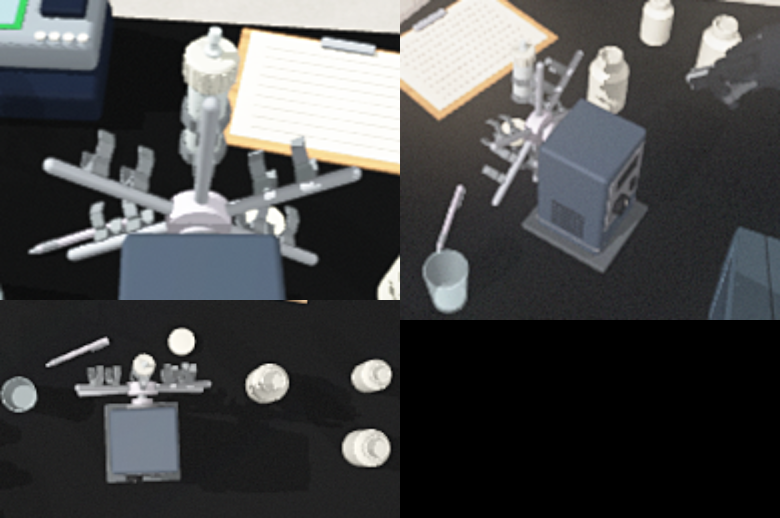

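The picture shows the stem upright, the rotator and bystanders in place, and the arm clear.

```bash
python3 -c "from workcell import sign_off;print(sign_off())"
```

```text
the job is handed in; nothing more can be done
None
```

The vent stem now points straight up to within about 1°, and I handed the job in at about 21 s of the 58 s allowed.

- **Pushes:** With the fingers shut, I pushed two bare spokes in turn, about 58° each. A 5–6° top-up on the second spoke overshot by about 2°. I corrected that with a small push back on a spoke on the other side.
- **Contact:** The end-of-push force readings were at most about 3 N. I did not grip the spokes, and I steered the fingers clear of the tube.
- **Wheel angle:** The last wrist-camera fit over five spoke ends and the stem put it at +0.6° (clockwise).
- **Where checks disagreed:** A fit on just the top spoke and stem gave 0.4° to 1.8°. The stem-tip network read up to about 3° in the top view and more in the side view, but it was low in confidence and only a few pixels off, so I trusted the fit.
- **Everything else:** The last pictures show the rotator, bottles, beaker, cap and pen where they stood, with the arm clear. The network's top-view points for the cap and pen differed from the first ones by about 4 pixels, which I took as network scatter. I did not check the dropper or rack again, but the arm never went near them.

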